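# Clear the feed station and lock the drum's collar

## Task

Close up the rabbits' feed station for the night. First scrape the three wood chips off the steel-topped board into the dustpan fixed at its end, holding the wooden scraper block and keeping your fingers off the chips; then stand the scraper, grip up, back on the bench, clear of the board and pan. After that turn the feed drum's lock collar clockwise (seen from above), letting go and taking hold again as needed, until its pointer lines up with the fixed lock mark; leave everything else where it is.

Things in the scene. Friction and masses are not known exactly. Their poses are not given: they have to be found in the camera images.
- stand: Feed station, fixed; place and yaw vary. Origin on the bench under the feed drum's axis, z up. Wooden board with steel top: x -115 to 115, y -85 to 245 mm, top face at z = 20. The round drum (radius 58, top at z = 58) stands at the origin, inside the collar; the bare part of the board, where the chips lie, is y 80 to 245. A dustpan is fixed at its +y end.
- pan_in (a point): Centre of the dustpan's inner floor, 4 mm above the bench; axes as the station's. Steel pan, fixed, open towards the board: inside it runs 92 mm each way in x, and in y from the board's end (40 mm towards -y) to its end wall (37 mm towards +y); walls 36 mm high. Its handle stub (22 wide, 22 to 34 mm high) runs out to 110 mm towards +y.
- drum_axis (a point): Point on the vertical turning axis of the drum and collar, 62 mm above the bench (level with the top face of the collar ring).
- collar (a joint): Turn (rad) of the captive aluminium lock collar about the vertical drum axis; grows clockwise seen from above; 0 to 3.05 (stop), starts at 0 to 0.4, lock mark at 2.75. Turns stiffly (friction 0.12 N m) and stays where it is left. Ring of outer radius 66 mm, 45 to 62 mm above the bench, with four equal upright fins.
- collar_nose (a point): Tip of the collar's pointer, a small pointed nose on the ring: 93 mm from the axis, 62 mm above the bench. Its x axis points outward, z up. The fins are radial, at 0, 90, 180 and 270 deg from the pointer, each at radius 30 to 64 mm, 14 mm thick, top 97 mm above the bench, free above the ring's top (62 mm): pinch one across its thickness from above.
- lock_mark (a point): Top centre of the fixed lock mark, a small upright steel bar (14 x 10 mm, top 65 mm above the bench) on the board, 106 mm from the drum axis. The collar is locked when the pointer points at it.
- scraper: Loose wooden scraper block, 0.13 to 0.25 kg, standing on the bench at its left or right (it swaps places with the brush). Origin at the centre of its underside, z up. Base 150 (x) x 34 (y) x 20 mm high, flat long sides; on it a straight grip rib 100 (x) x 18 (y) mm, z = 20 to 62. Pinch the rib across y; either long side can push.
- brush: Wooden grooming brush, lying bristles down, 150 (x) x 50 x 36 mm; bystander. Origin at the centre of its underside.
- scoop: Aluminium scoop, bystander: tray 100 x 70 x 35 mm with a 90 mm handle. Origin on the underside at the handle end of the tray; the handle runs to -x.
- bowl: Blue ceramic bowl, 140 mm across, 55 high, with a yellow holed ball lying in it; bystander. Origin at the centre of its underside.
- bottle: Clear plastic bottle, 70 mm across, 170 high, upright; bystander. Origin at the centre of its underside.
- pot: Terracotta pot, 100 mm across, 90 high; bystander. Origin at the centre of its underside.
- gnaw: Short log for gnawing, 110 x 44 x 44 mm, lying along its x; bystander. Origin at the centre of its underside.
- chip1: Loose wood chip, 36 x 26 x 12 mm, 11 g, lying on the bare part of the board, towards the station's -x side. Origin at the centre of its underside.
- chip2: Loose wood chip, 36 x 26 x 12 mm, 11 g, lying on the bare part of the board, in the middle. Origin at the centre of its underside.
- chip3: Loose wood chip, 36 x 26 x 12 mm, 11 g, lying on the bare part of the board, towards the station's +x side. Origin at the centre of its underside.
Mind the look-alikes: they are no part of the job. What is shaped like the scraper but turquoise is not meant. Leave any red look-alike of the chip2 alone.

How it is judged:
By the outcome, as a careful person would: the job done as asked, in the order asked, and still so for the second after the job is handed in, with the robot touching nothing.
It also fails if it takes over 72 s, if anything falls off the work surface, if the arm or the gripper's body presses on something with over 40 N, if the wrist force passes 120 N, or if a joint passes its speed limit or range.

## Robot

A 6-joint arm with a two-finger parallel gripper is mounted at the origin on the work surface. World frame = base frame: x ahead of the robot, y to its left, z up, the work surface at z = 0. Lengths are in m, angles in rad, forces in N, time in s.
With the tool pointing down it reaches from about 0.375 to 0.975 m from the base axis. Payload 3.8 kg.
Tool frame: the origin (TCP) lies at the very end of the fingers, on their centre line; the grasp point (between the pads) lies 19 mm behind it (bot.pinch_z is the distance from the TCP to the grasp point, in m); x points along the fingers, y is the direction in which the jaws open and shut, and the axes are right-handed (so a half turn about x gives the same grasp; the last joint's range is limited). The gripper opens to 85 mm and grips with 20 to 120 N. Pads are 22 mm wide; open, the fingers measure 114 mm over their backs; the gripper's body (76 mm by 85 mm) begins 54 mm behind the grasp point. The pads swing forward as they close: fully open they stand 13 mm farther back than shut.
Start: joints at [-1.212, 0.264, 1.604, -0, 1.274, -0.037], TCP at [0.26, -0.623, 0.231] pointing down, gripper open.
Joint ranges: [-2.63, 2.63], [-0.94, 2.18], [0.31, 2.57], [-1.31, 4.45], [0, 2.66], [-2.55, 2.55]. Speed limits (rad/s): [2.57, 2.57, 3.14, 3.14, 3.14, 3.14].

## Interface

Orientations are given as a rotation vector (axis times angle).
In Python, from workcell import monitor, imaging, finish_job, bot gives the robot as it stands.
- The arm moves only by the tool jog_arm, never from a script. Its argument "rows" is a list of rows, each a list of 7 numbers: the shift along the tool's x, y, z in m, then the turn, a rotation vector about the tool's x, y, z in rad, then the opening in per cent of the stroke, from 0 (shut) to 100 (fully open). A call has 1 to 20 rows; each row is the pose to reach, as a shift and turn from the pose measured when the call began, along the tool's axes at that moment; what a row does not reach only later rows make up. A row lasts 1/10 s, in which the tool goes at most 50 mm and 8.59 degrees, less where a joint would pass 70% of its speed; a pose out of reach is approached as far as the arm can. A call with a gripper value outside its range is refused whole. The fingers move at their own pace and stop on an object; "force" is the grip in N (left out, the last holds). Time passes only in rows, so rows that repeat a pose let the fingers close. It gives the time, the measured TCP pose, the force and the opening at its end, in the units of the state.
- monitor.read_state(): the state, without advancing time (a new reading comes with each control period).
- imaging.read_camera(name): name is "scene" or "top"; returns the picture (384x512x3 uint8, blue, green, red); there is no depth.
- imaging.camera_params(name): a dict with "fx", "fy", "cx", "cy" (pixels), "T" (4x4, takes a point from camera to world coordinates). Camera axes: x right, y down, z forward; pixel columns grow to the right and rows downward; lengths in m; the calibration is good to about 2 mm. A picture is of the moment at which its call begins. camera_params takes no time and is no camera call.
- finish_job(): hands the job in, once; it reports no verdict.
The state is a dict: "time": time; "q": joint angles; "joint_vel": joint speeds; "joint_torque": joint torques, N m; "tool_pos": TCP position; "tcp_rot": TCP orientation; "wrist_force": force on the tool from outside, world axes, zero at the start; "torque": the same for the moment, N m; "width": opening from 0.0 (shut) to 1.0 (fully open).
Only numpy, scipy, OpenCV 4.12 (cv2) and the standard library are available. Lean on these libraries where they do the work, as an engineer would, in place of code of your own. Each camera call takes 0.05 s, during which the arm holds its last target. There are 200 camera calls.

## Working session

There is one attempt and no reset: what is moved stays moved. The work goes in short steps, Python scripts to look and compute and a tool call to move; the robot and the scene stay as the last step left them, time stands still between calls to the robot, and variables do not carry over. Pictures are saved under pics/ and viewed, about 8 in all and at most 12, crops included, and the job is handed in when it is done.

Besides the shell and the picture viewer there is one more tool, called after ">>>" by a JSON object that holds its "method" and its "body", one argument or row to a line. jog_arm: Moves the arm, as the interface text tells. Its arguments: {"type":"object","properties":{"rows":{"type":"array","items":{"type":"array","items":{"type":"number"}}},"force":{"type":"number"}},"required":["rows"]}

```bash
mkdir -p pics
python3 - <<'E'
from workcell import monitor, imaging, bot
import cv2,numpy as np
for n in("scene","top"):
    im=imaging.read_camera(n); cv2.imwrite(f"pics/{n}0.png",im)
    p=imaging.camera_params(n); print(n,p["fx"],p["fy"],p["cx"],p["cy"]);print(np.round(p["T"],4))
print(monitor.read_state(),bot.pinch_z)
E
```

```text
scene 421.50759757845947 421.50759757845947 255.832507077382 194.78608310523336
[[ 0.6356  0.519  -0.5715  1.2265]
 [ 0.772  -0.4214  0.4759 -0.5683]
 [ 0.0062 -0.7437 -0.6685  0.8561]
 [ 0.      0.      0.      1.    ]]
top 454.37150608218064 454.37150608218064 260.48305846792823 192.93903729752913
[[-0.0205 -0.9955  0.0928  0.4533]
 [-0.9994  0.023   0.0263 -0.0255]
 [-0.0283 -0.0922 -0.9953  1.2709]
 [ 0.      0.      0.      1.    ]]
{'time': 0.1, 'q': array([-1.21188981e+00,  2.64680903e-01,  1.60526335e+00,  2.28116874e-05,
        1.27373534e+00, -3.69067714e-02]), 'joint_vel': array([-0.00105831, -0.00131436, -0.00316187,  0.00140331,  0.00104207,
       -0.00061051]), 'joint_torque': array([ 6.02961100e-04, -5.16705680e+01, -3.68590021e+01,  2.01087420e-05,
        6.27550078e-03, -3.46843514e-07]), 'tool_pos': array([ 0.2600127 , -0.62216965,  0.23007048]), 'tcp_rot': array([ 2.00464501,  0.40416158, -2.00528511]), 'wrist_force': array([ 0.57965914,  0.07378629, -0.04342246]), 'torque': array([ 0.01865944, -0.02879954,  0.01262375]), 'width': 0.9951785376620172} 0.0187
```

View pics/top0.png

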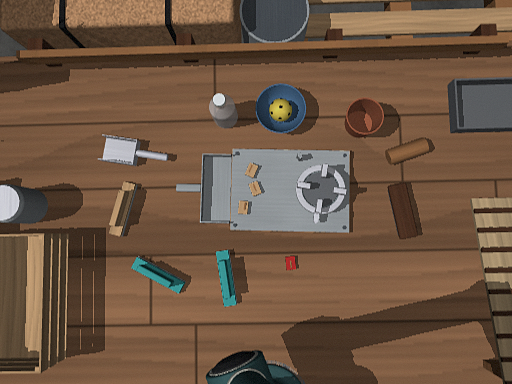

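View pics/scene0.png

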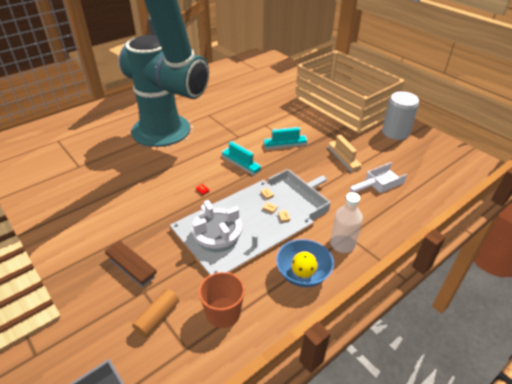

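The top view shows the board from (230,150) to (351,232), the pan to its left, the wooden scraper at (124,208), the nose near (317,217) and the lock mark near (305,156). The turquoise and red look-alikes are below the board. I'll zoom in to measure.

```bash
cat > h.py <<'E'
import numpy as np, cv2
from workcell import monitor, imaging, bot
from scipy.spatial.transform import Rotation as R
def ray(n,u,v,z):
    p=imaging.camera_params(n);T=p["T"]
    d=T[:3,:3]@np.array([(u-p["cx"])/p["fx"],(v-p["cy"])/p["fy"],1.]);o=T[:3,3]
    return (o+d*(z-o[2])/d[2])
def proj(n,P):
    p=imaging.camera_params(n);T=p["T"]
    c=T[:3,:3].T@(np.asarray(P)-T[:3,3]);return np.array([p["fx"]*c[0]/c[2]+p["cx"],p["fy"]*c[1]/c[2]+p["cy"]])
def local(P):  # world point(s) -> shift along tool axes from now
    s=monitor.read_state();return R.from_rotvec(s["tcp_rot"]).inv().apply(np.asarray(P)-s["tool_pos"])
E
python3 - <<'E'
from h import *
t=cv2.imread("pics/top0.png");s=cv2.imread("pics/scene0.png")
a=cv2.resize(t[140:245,95:360],None,fx=3,fy=3,interpolation=cv2.INTER_CUBIC)
b=cv2.resize(s[165:275,165:365],None,fx=2.5,fy=2.5,interpolation=cv2.INTER_CUBIC)
c=np.zeros((600,795,3),np.uint8);c[:315]=a;c[320:320+275,:500]=b
cv2.imwrite("pics/c1.png",c)
hsv=cv2.cvtColor(t,cv2.COLOR_BGR2HSV)
for n,box in(("chips",(155,235,235,275)),("scr",(178,240,100,148))):
    y0,y1,x0,x1=box;r=hsv[y0:y1,x0:x1]
    if n=="chips": m=(r[...,1]>80)
    else: m=(r[...,2]>165)
    k,l,st,ce=cv2.connectedComponentsWithStats(m.astype(np.uint8))
    for i in range(1,k):
        if st[i,4]>25:
            ys,xs=np.where(l==i);rr=cv2.minAreaRect(np.c_[xs+x0,ys+y0].astype(np.float32))
            print(n,st[i,4],ce[i]+[x0,y0],rr)
E
```

```text
chips 117 [251.27350427 169.85470085] ((251.3103485107422, 169.77587890625), (9.060144424438477, 12.736725807189941), 23.198591232299805)
chips 118 [254.79661017 188.21186441] ((254.7671356201172, 188.21234130859375), (12.874526023864746, 9.012167930603027), 69.44395446777344)
chips 121 [242.83471074 207.02479339] ((242.8465118408203, 207.03463745117188), (9.253846168518066, 12.835980415344238), 5.710593223571777)
chips 162 [254.29012346 232.4691358 ] ((254.5, 232.0), (4.0, 39.0), 90.0)
scr 73 [127.4109589  186.05479452] ((127.82691192626953, 186.3654022216797), (11.57085132598877, 7.060181140899658), 11.309932708740234)
scr 266 [116.14285714 215.03383459] ((115.8569564819336, 212.86343383789062), (13.111977577209473, 44.12797546386719), 1.6846843957901)
```

View pics/c1.png

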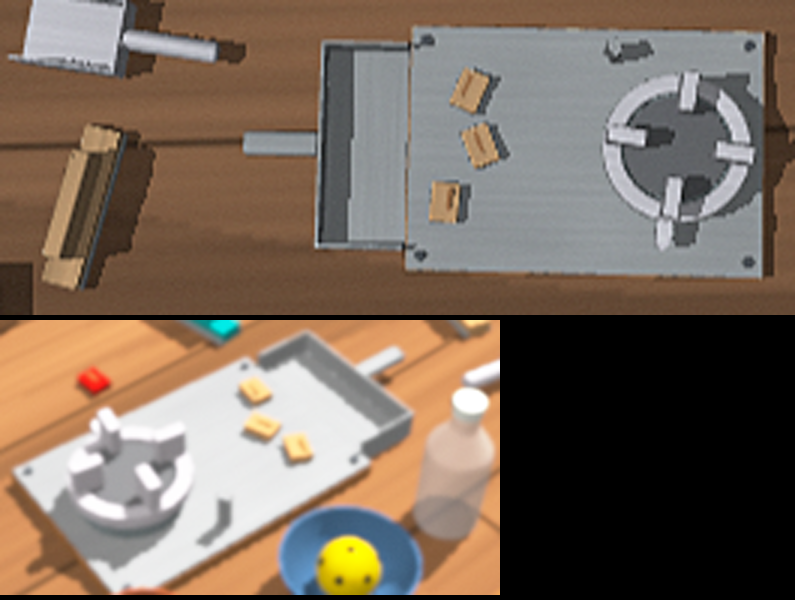

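Run:
```python
from h import *
f=lambda x,y:((x+.5)/3-.5+95,(y+.5)/3-.5+140)
w=lambda x,y,z:ray("top",*f(x,y),z)[:2]
C=np.array([w(*c,.02) for c in((412,27),(765,33),(764,277),(406,269))])
M=np.array([(115,245),(115,-85),(-115,-85),(-115,245)])/1e3
Mc,Cc=M-M.mean(0),C-C.mean(0)
yaw=np.arctan2((Mc[:,0]*Cc[:,1]-Mc[:,1]*Cc[:,0]).sum(),(Mc*Cc).sum())
Q=R.from_euler("z",yaw).as_matrix()[:2,:2]
O=C.mean(0)-Q@M.mean(0)
print("C",C,"yaw",yaw,"O",O,"res mm",np.round(1e3*(C-(O+M@Q.T)),1))
S=lambda P:np.round(1e3*Q.T@(P-O),1)
print("fin-ring center chk",S(w(678,147,.062)))
print("nose",S(w(662,248,.060)),"mark",S(w(611,46,.065)))
for u,v in((251.3,169.8),(254.8,188.2),(242.8,207)):print("chip",S(ray("top",u,v,.030)[:2]),ray("top",u,v,.03))
B=np.array([w(*c,.02) for c in((86,124),(122,131),(80,289),(42,284))])
print("scr base",B.mean(0),B, "yaw",np.degrees(np.arctan2(*(B[0]+B[1]-B[2]-B[3])[::-1])))
np.save("st.npy",[yaw,*O])
```

```text
C [[ 0.69612627  0.0846994 ]
 [ 0.68202941 -0.24228198]
 [ 0.45735577 -0.2327254 ]
 [ 0.47140628  0.09351102]] yaw -0.042346469517743714 O [ 0.57334273 -0.15412752] res mm [[-2.5 -1.1]
 [-2.6  1.6]
 [ 2.5  1.5]
 [ 2.6 -2. ]]
fin-ring center chk [ 0.5 -0. ]
nose [-89.4  13. ] mark [89.7 60.8]
chip [ 52.5 187.9] [0.63372902 0.03134765 0.03      ]
chip [  1.7 177. ] [0.58249059 0.02267388 0.03      ]
chip [-50.7 208.7] [0.53150562 0.05655768 0.03      ]
scr base [0.53532492 0.39312706] [[0.61237716 0.39053175]
 [0.60500601 0.35666686]
 [0.45929912 0.39494384]
 [0.46461739 0.43036577]] yaw -14.904659594431054
```

```bash
cat >> h.py <<'E'
yaw0,ox,oy=np.load("st.npy")
def st(x,y,z): # station mm -> world m
    c,s=np.cos(yaw0),np.sin(yaw0);return np.array([ox+(c*x-s*y)/1e3,oy+(s*x+c*y)/1e3,z/1e3])
def to(P,jaw,flip=None): # shift+turn to TCP P, jaw axis at world yaw jaw (deg), tool down
    s=monitor.read_state();R0=R.from_rotvec(s["tcp_rot"])
    out=[]
    for k in (0,180):
        a=np.radians(jaw+k);y=np.array([np.cos(a),np.sin(a),0]);x=np.array([0,0,-1.])
        Rt=R.from_matrix(np.c_[x,y,np.cross(x,y)])
        out.append((R0.inv()*Rt).as_rotvec())
    out.sort(key=np.linalg.norm)
    if flip:out=out[::-1]
    print(np.round(R0.inv().apply(np.asarray(P)-s["tool_pos"]),4),*[np.round(o,3) for o in out])
E
python3 - <<'E'
from h import *
s=monitor.read_state();print(np.round(R.from_rotvec(s["tcp_rot"]).as_matrix(),3))
to([.535,.393,.2],75.1)
to([.535,.393,.026],75.1)
E
```

```text
[[-0.001  0.386 -0.923]
 [ 0.002 -0.923 -0.386]
 [-1.    -0.002 -0.   ]]
[ 0.0319 -0.8306 -0.6451] [0.656 0.001 0.002] [-2.486e+00 -3.000e-03  1.000e-03]
[ 0.2059 -0.8302 -0.6451] [0.656 0.001 0.002] [-2.486e+00 -3.000e-03  1.000e-03]
```

>>> {"method": "jog_arm", "body": {
  "rows": [
    [0.03,-0.83,-0.645,-2.486,0,0,100],
    [0.03,-0.83,-0.645,-2.486,0,0,100],
    [0.03,-0.83,-0.645,-2.486,0,0,100],
    [0.03,-0.83,-0.645,-2.486,0,0,100],
    [0.03,-0.83,-0.645,-2.486,0,0,100],
    [0.03,-0.83,-0.645,-2.486,0,0,100],
    [0.03,-0.83,-0.645,-2.486,0,0,100],
    [0.03,-0.83,-0.645,-2.486,0,0,100],
    [0.03,-0.83,-0.645,-2.486,0,0,100],
    [0.03,-0.83,-0.645,-2.486,0,0,100],
    [0.03,-0.83,-0.645,-2.486,0,0,100],
    [0.03,-0.83,-0.645,-2.486,0,0,100],
    [0.03,-0.83,-0.645,-2.486,0,0,100],
    [0.03,-0.83,-0.645,-2.486,0,0,100],
    [0.03,-0.83,-0.645,-2.486,0,0,100],
    [0.03,-0.83,-0.645,-2.486,0,0,100],
    [0.03,-0.83,-0.645,-2.486,0,0,100],
    [0.03,-0.83,-0.645,-2.486,0,0,100],
    [0.03,-0.83,-0.645,-2.486,0,0,100],
    [0.03,-0.83,-0.645,-2.486,0,0,100]
  ]
}}

```text
time: 2.1
tool_pos: [0.5213, 0.344, 0.2026]
tcp_rot: [0.204, 1.563, -0.203]
wrist_force: [1.1, 0.6, -0.2]
width: 0.999
```

Run:
```python
from h import *
s=monitor.read_state();print(s["time"],s["tool_pos"],s["q"])
to([.535,.393,.2],75.1)
to([.535,.393,.026],75.1)
```

```text
2.1 [0.52128928 0.34404125 0.20257736] [ 0.54246812  0.18906712  1.74859771  0.00195117  1.20445641 -0.76971718]
[0.0026 0.0508 0.0007] [ 0.001 -0.002 -0.001] [-3.141e+00  1.000e-03 -3.000e-03]
[0.1766 0.0507 0.001 ] [ 0.001 -0.002 -0.001] [-3.141e+00  1.000e-03 -3.000e-03]
```

>>> {"method": "jog_arm", "body": {
  "rows": [
    [0.003,0.051,0.001,0,0,0,100],
    [0.003,0.051,0.001,0,0,0,100],
    [0.05,0.051,0.001,0,0,0,100],
    [0.1,0.051,0.001,0,0,0,100],
    [0.145,0.051,0.001,0,0,0,100],
    [0.165,0.051,0.001,0,0,0,100],
    [0.175,0.051,0.001,0,0,0,100],
    [0.175,0.051,0.001,0,0,0,100]
  ],
  "force": 60
}}

```text
time: 2.9
tool_pos: [0.5339, 0.392, 0.0259]
tcp_rot: [0.203, 1.565, -0.205]
wrist_force: [-0.4, -0.4, -0.2]
width: 0.999
```

Run:
```python
from h import *
s=monitor.read_state();print(s["time"],s["tool_pos"],s["wrist_force"])
a=cv2.resize(imaging.read_camera("scene")[100:220,280:440],None,fx=3,fy=3,interpolation=cv2.INTER_CUBIC)
b=cv2.resize(imaging.read_camera("top")[160:260,70:180],None,fx=3,fy=3,interpolation=cv2.INTER_CUBIC)
c=np.zeros((360,800,3),np.uint8);c[:360,:480]=a;c[:300,480:800]=b[:,:320];cv2.imwrite("pics/g.png",c)
```

```text
2.9 [0.53394015 0.39200231 0.02587155] [-0.39813901 -0.4243505  -0.15414784]
```

View pics/g.png

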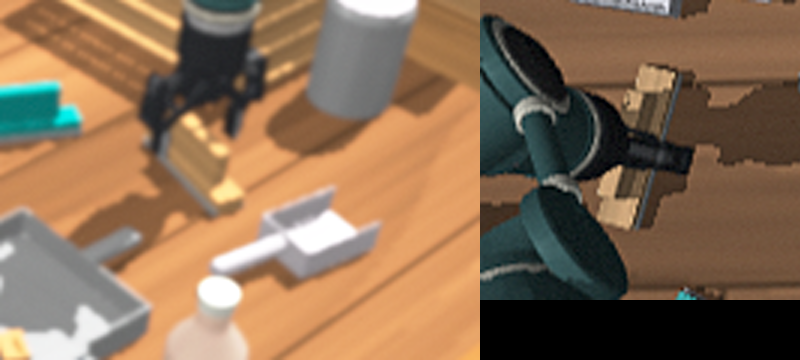

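The fingers straddle the rib, with the scraper between the jaws and no contact. Next I close and lift.

>>> {"method": "jog_arm", "body": {
  "rows": [
    [0,0,0,0,0,0,0],
    [0,0,0,0,0,0,0],
    [0,0,0,0,0,0,0],
    [0,0,0,0,0,0,0],
    [0,0,0,0,0,0,0],
    [0,0,0,0,0,0,0],
    [0,0,0,0,0,0,0],
    [0,0,0,0,0,0,0],
    [-0.03,0,0,0,0,0,0],
    [-0.07,0,0,0,0,0,0],
    [-0.11,0,0,0,0,0,0],
    [-0.11,0,0,0,0,0,0]
  ],
  "force": 60
}}

```text
time: 4.2
tool_pos: [0.5396, 0.3959, 0.1458]
tcp_rot: [0.211, 1.553, -0.196]
wrist_force: [1.5, 0.9, -1.1]
width: 0.199
```

Run:
```python
from h import *
s=monitor.read_state();print(s["time"],s["tool_pos"],s["wrist_force"],s["torque"],s["width"])
J=90+np.degrees(yaw0)
for P in((0,118,136),(0,118,50),(0,118,47.5),(0,238,47.5),(0,238,150)):to(st(*P),J)
im=imaging.read_camera("scene");cv2.imwrite("pics/s3.png",im[60:330,160:450])
```

```text
4.2 [0.53961723 0.39588056 0.14577376] [ 1.45254392  0.86530542 -1.10958386] [ 0.05650915 -0.07583668 -0.01216349] 0.1985451509440693
[ 0.0063 -0.4078  0.1482] [-0.217  0.008 -0.01 ] [ 2.924 -0.015 -0.012]
[ 0.0923 -0.4088  0.1476] [-0.217  0.008 -0.01 ] [ 2.924 -0.015 -0.012]
[ 0.0948 -0.4088  0.1476] [-0.217  0.008 -0.01 ] [ 2.924 -0.015 -0.012]
[ 0.0959 -0.2916  0.1217] [-0.217  0.008 -0.01 ] [ 2.924 -0.015 -0.012]
[-0.0065 -0.2905  0.1225] [-0.217  0.008 -0.01 ] [ 2.924 -0.015 -0.012]
```

View pics/s3.png

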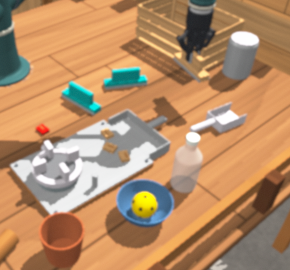

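Scraper held and lifted. Next I go above the bare board, behind the chips.

>>> {"method": "jog_arm", "body": {
  "rows": [
    [0.006,-0.408,0.148,-0.217,0.008,-0.01,0],
    [0.006,-0.408,0.148,-0.217,0.008,-0.01,0],
    [0.006,-0.408,0.148,-0.217,0.008,-0.01,0],
    [0.006,-0.408,0.148,-0.217,0.008,-0.01,0],
    [0.006,-0.408,0.148,-0.217,0.008,-0.01,0],
    [0.006,-0.408,0.148,-0.217,0.008,-0.01,0],
    [0.006,-0.408,0.148,-0.217,0.008,-0.01,0],
    [0.006,-0.408,0.148,-0.217,0.008,-0.01,0],
    [0.006,-0.408,0.148,-0.217,0.008,-0.01,0],
    [0.006,-0.408,0.148,-0.217,0.008,-0.01,0],
    [0.006,-0.408,0.148,-0.217,0.008,-0.01,0],
    [0.006,-0.408,0.148,-0.217,0.008,-0.01,0],
    [0.006,-0.408,0.148,-0.217,0.008,-0.01,0]
  ]
}}

```text
time: 5.55
tool_pos: [0.5758, -0.0361, 0.1332]
tcp_rot: [0.03, 1.576, -0.034]
wrist_force: [0.2, -0.1, -2.1]
width: 0.2
```

Run:
```python
from h import *
s=monitor.read_state();print(s["time"],s["tool_pos"],s["wrist_force"],s["torque"],s["width"])
J=90+np.degrees(yaw0)
for P in((0,118,136),(0,118,60),(0,118,47.5),(0,242,47.5),(0,242,150)):to(st(*P),J)
a=imaging.read_camera("scene")[140:290,150:350];b=imaging.read_camera("top")[130:250,180:370]
c=np.zeros((580,600,3),np.uint8);c[:300,:400]=cv2.resize(a,None,fx=2,fy=2);c[310:550,:380]=cv2.resize(b,None,fx=2,fy=2);cv2.imwrite("pics/s4.png",c)
```

```text
5.55 [ 0.5758146  -0.03605242  0.1331808 ] [ 0.20958739 -0.13189393 -2.06768948] [ 0.01725334 -0.02711836 -0.02106429] 0.19967115798138252
[-0.0028 -0.0001  0.0025] [ 0.002 -0.005  0.002] [-3.14e+00 -3.00e-03 -8.00e-03]
[0.0732 0.0001 0.0029] [ 0.002 -0.005  0.002] [-3.14e+00 -3.00e-03 -8.00e-03]
[0.0857 0.0001 0.003 ] [ 0.002 -0.005  0.002] [-3.14e+00 -3.00e-03 -8.00e-03]
[0.0854 0.1241 0.0031] [ 0.002 -0.005  0.002] [-3.14e+00 -3.00e-03 -8.00e-03]
[-0.0171  0.1239  0.0026] [ 0.002 -0.005  0.002] [-3.14e+00 -3.00e-03 -8.00e-03]
```

View pics/s4.png

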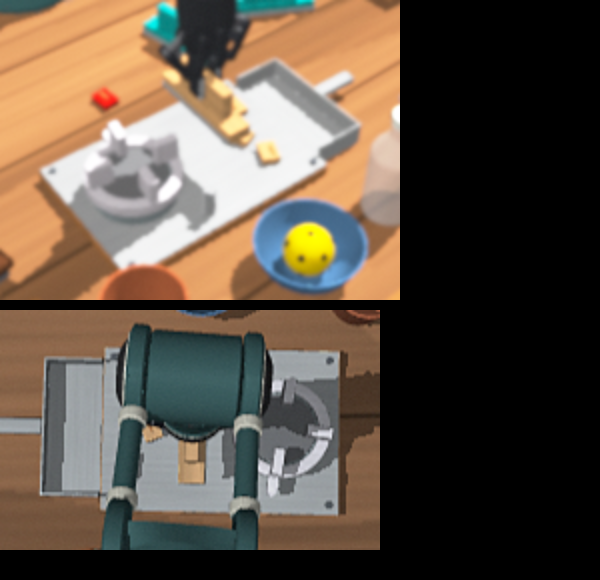

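The scraper is level and square to the board behind the chips. Lower to about 1.5 mm above the steel and push.

>>> {"method": "jog_arm", "body": {
  "rows": [
    [0.04,0,0.003,0.002,-0.005,0.002,0],
    [0.07,0,0.003,0.002,-0.005,0.002,0],
    [0.08,0,0.003,0.002,-0.005,0.002,0],
    [0.085,0,0.003,0.002,-0.005,0.002,0],
    [0.085,0,0.003,0.002,-0.005,0.002,0],
    [0.085,0.008,0.003,0.002,-0.005,0.002,0],
    [0.085,0.016,0.003,0.002,-0.005,0.002,0],
    [0.085,0.024,0.003,0.002,-0.005,0.002,0],
    [0.085,0.032,0.003,0.002,-0.005,0.002,0],
    [0.085,0.04,0.003,0.002,-0.005,0.002,0],
    [0.085,0.048,0.003,0.002,-0.005,0.002,0],
    [0.085,0.056,0.003,0.002,-0.005,0.002,0]
  ]
}}

```text
time: 6.85
tool_pos: [0.5822, 0.0197, 0.0497]
tcp_rot: [0.032, 1.568, -0.034]
wrist_force: [-0.0, -4.0, 5.5]
width: 0.2
```

Run:
```python
from h import *
s=monitor.read_state();print(s["time"],s["tool_pos"],s["wrist_force"],s["torque"],s["width"])
J=90+np.degrees(yaw0)
for P in((0,240,47.5),(0,240,150)):to(st(*P),J)
```

```text
6.85 [0.58217267 0.01971676 0.04966467] [-0.02983455 -3.96835495  5.47920486] [-0.83085038  0.33934309  0.0886093 ] 0.1997897711877493
[ 0.0021  0.0659 -0.0015] [0.    0.003 0.001] [-3.141e+00 -2.000e-03  5.000e-03]
[-0.1004  0.0658 -0.0012] [0.    0.003 0.001] [-3.141e+00 -2.000e-03  5.000e-03]
```

>>> {"method": "jog_arm", "body": {
  "rows": [
    [0,0.01,-0.001,0,0,0,0],
    [0,0.02,-0.001,0,0,0,0],
    [0,0.03,-0.001,0,0,0,0],
    [0,0.04,-0.001,0,0,0,0],
    [0,0.05,-0.001,0,0,0,0],
    [0,0.06,-0.001,0,0,0,0],
    [-0.002,0.069,-0.001,0,0,0,0],
    [-0.002,0.07,-0.001,0,0,0,0],
    [-0.002,0.07,-0.001,0,0,0,0]
  ]
}}

```text
time: 7.75
tool_pos: [0.5834, 0.0905, 0.0507]
tcp_rot: [0.032, 1.569, -0.033]
wrist_force: [0.2, 0.1, -2.0]
width: 0.199
```

Run:
```python
from h import *
s=monitor.read_state();print(s["time"],s["tool_pos"],s["wrist_force"],s["torque"],s["width"])
J=90+np.degrees(yaw0)
for P in((0,240,150),):to(st(*P),J)
a=imaging.read_camera("scene")[140:260,210:370];b=imaging.read_camera("top")[130:250,180:370]
c=np.zeros((610,600,3),np.uint8);c[:360,:480]=cv2.resize(a,None,fx=3,fy=3);c[365:605,:380]=cv2.resize(b,None,fx=2,fy=2);cv2.imwrite("pics/s5.png",c[:600])
```

```text
7.75 [0.5833842  0.09050349 0.05073796] [ 0.21112458  0.1121128  -2.01386492] [-0.05970568  0.00283982 -0.00335255] 0.19850134940693132
[-0.0993 -0.0049  0.0005] [0.001 0.002 0.001] [-3.141e+00 -1.000e-03  3.000e-03]
```

View pics/s5.png

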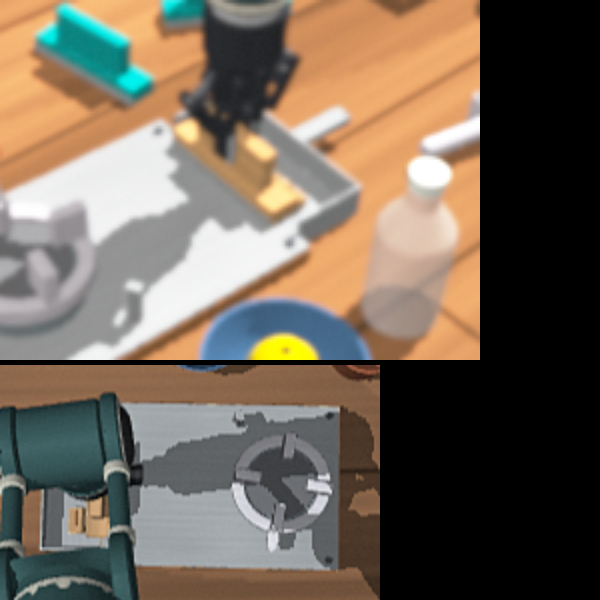

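Board is bare of chips. Lift straight up, then check the pan on the way to the bench.

>>> {"method": "jog_arm", "body": {
  "rows": [
    [-0.02,0,0,0,0,0,0],
    [-0.05,0,0,0,0,0,0],
    [-0.09,0,0,0,0,0,0],
    [-0.1,0,0,0,0,0,0],
    [-0.1,0.303,0.061,0.217,0,0,0],
    [-0.1,0.303,0.061,0.217,0,0,0],
    [-0.1,0.303,0.061,0.217,0,0,0],
    [-0.1,0.303,0.061,0.217,0,0,0],
    [-0.1,0.303,0.061,0.217,0,0,0],
    [-0.1,0.303,0.061,0.217,0,0,0],
    [-0.1,0.303,0.061,0.217,0,0,0],
    [-0.1,0.303,0.061,0.217,0,0,0],
    [-0.1,0.303,0.061,0.217,0,0,0],
    [-0.1,0.303,0.061,0.217,0,0,0]
  ]
}}

```text
time: 9.25
tool_pos: [0.6567, 0.3879, 0.1499]
tcp_rot: [0.203, 1.56, -0.207]
wrist_force: [0.3, -0.5, -2.2]
width: 0.196
```

Run:
```python
from h import *
s=monitor.read_state();print(s["time"],s["tool_pos"],s["wrist_force"],s["torque"],s["width"])
to([.535,.393,.032],75.1)
a=imaging.read_camera("scene")[60:260,230:430];b=imaging.read_camera("top")[130:250,180:370]
c=np.zeros((600,790,3),np.uint8);c[:400,:400]=cv2.resize(a,None,fx=2,fy=2);c[:240,405:785]=cv2.resize(b,None,fx=2,fy=2);cv2.imwrite("pics/s6.png",c[:400])
```

```text
9.25 [0.65674809 0.38793345 0.14987296] [ 0.26384202 -0.51543036 -2.17944613] [ 0.02892078  0.00035358 -0.02847635] 0.19568327517116674
[ 0.1178 -0.0262 -0.119 ] [-0.001  0.001  0.002] [ 3.141e+00  4.000e-03 -1.000e-03]
```

View pics/s6.png

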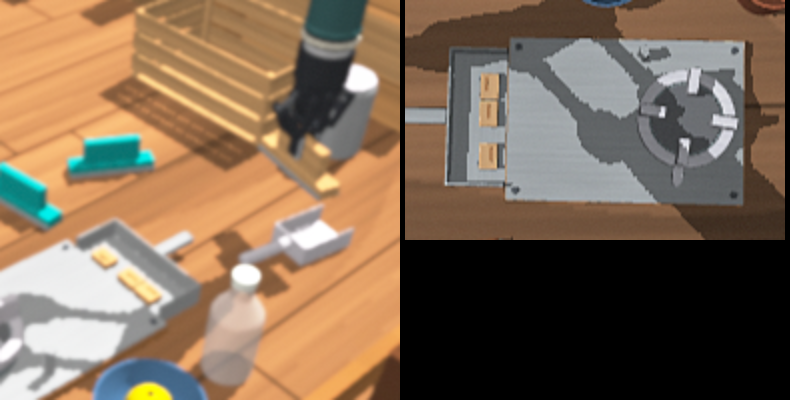

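All three chips lie in the pan. The scraper went to the wrong side (my z sign) but stayed at height, so I move across to its old spot and lower it.

>>> {"method": "jog_arm", "body": {
  "rows": [
    [0,-0.026,-0.119,0,0,0,0],
    [0,-0.026,-0.119,0,0,0,0],
    [0,-0.026,-0.119,0,0,0,0],
    [0,-0.026,-0.119,0,0,0,0],
    [0.05,-0.026,-0.119,0,0,0,0],
    [0.09,-0.026,-0.119,0,0,0,0],
    [0.105,-0.026,-0.119,0,0,0,0],
    [0.115,-0.026,-0.119,0,0,0,0],
    [0.118,-0.026,-0.119,0,0,0,0],
    [0.118,-0.026,-0.119,0,0,0,0]
  ]
}}

```text
time: 10.35
tool_pos: [0.537, 0.3941, 0.0339]
tcp_rot: [0.205, 1.558, -0.205]
wrist_force: [0.8, -0.5, -2.0]
width: 0.201
```

>>> {"method": "jog_arm", "body": {
  "rows": [
    [0.002,0,0,0,0,0,0],
    [0.003,0,0,0,0,0,0],
    [0.004,0,0,0,0,0,0],
    [0.004,0,0,0,0,0,0]
  ]
}}

```text
time: 10.75
tool_pos: [0.5372, 0.3942, 0.0303]
tcp_rot: [0.206, 1.557, -0.205]
wrist_force: [-0.5, 0.9, -3.0]
width: 0.199
```

>>> {"method": "jog_arm", "body": {
  "rows": [
    [0.001,0,0,0,0,0,0],
    [0.002,0,0,0,0,0,0],
    [0.002,0,0,0,0,0,0]
  ]
}}

```text
time: 11.05
tool_pos: [0.5374, 0.3944, 0.0297]
tcp_rot: [0.206, 1.557, -0.205]
wrist_force: [-1.7, -1.3, 5.4]
width: 0.201
```

Down on the bench. Release and rise.

>>> {"method": "jog_arm", "body": {
  "rows": [
    [0,0,0,0,0,0,40],
    [0,0,0,0,0,0,60],
    [0,0,0,0,0,0,80],
    [0,0,0,0,0,0,80],
    [0,0,0,0,0,0,80],
    [0,0,0,0,0,0,80],
    [-0.03,0,0,0,0,0,80],
    [-0.07,0,0,0,0,0,80],
    [-0.12,0,0,0,0,0,80],
    [-0.17,0,0,0,0,0,80],
    [-0.17,0,0,0,0,0,80]
  ]
}}

```text
time: 12.15
tool_pos: [0.5414, 0.3976, 0.2103]
tcp_rot: [0.214, 1.544, -0.195]
wrist_force: [1.7, 1.5, 1.8]
width: 0.8
```

Run:
```python
from h import *
t=imaging.read_camera("top");s=imaging.read_camera("scene");cv2.imwrite("pics/t7f.png",t);cv2.imwrite("pics/s7f.png",s)
a=cv2.resize(t[143:235,285:360],None,fx=5,fy=5,interpolation=cv2.INTER_CUBIC)
b=cv2.resize(s[190:280,175:255],None,fx=5,fy=5,interpolation=cv2.INTER_CUBIC)
c=np.zeros((460,780,3),np.uint8);c[:460,:375]=a;c[:450,378:778]=b
cv2.imwrite("pics/m7.png",c)
print(proj("top",st(0,0,62)),proj("top",st(0,0,97)),proj("scene",st(0,0,97)))
for r in(92,106):
  for a in(32,34,36):print(r,a,proj("top",st(r*np.cos(np.radians(a)),r*np.sin(np.radians(a)),65)),proj("scene",st(r*np.cos(np.radians(a)),r*np.sin(np.radians(a)),65)))
J=79.3
for a in(-8.3,):
  for z in(150,68):
    to(st(47*np.cos(np.radians(a)),47*np.sin(np.radians(a)),z),J)
```

```text
[320.6501672  188.83786822] [322.04926272 187.46933473] [216.67858565 214.72561056]
92 32 [302.7812917 159.396477 ] [250.18393243 232.88646422]
92 34 [301.76453311 160.02533067] [250.62459436 232.0194183 ]
92 36 [300.77062456 160.68899279] [251.02215208 231.14539226]
106 32 [300.06667058 154.97004554] [255.30767129 234.35769696]
106 34 [298.8962358  155.69349056] [255.80460098 233.35206378]
106 36 [297.75204773 156.45697099] [256.2513094  232.33899912]
[ 0.0516 -0.5183  0.2226] [-0.075  0.008 -0.005] [ 3.067 -0.007 -0.012]
[ 0.1336 -0.5187  0.222 ] [-0.075  0.008 -0.005] [ 3.067 -0.007 -0.012]
```

View pics/m7.png

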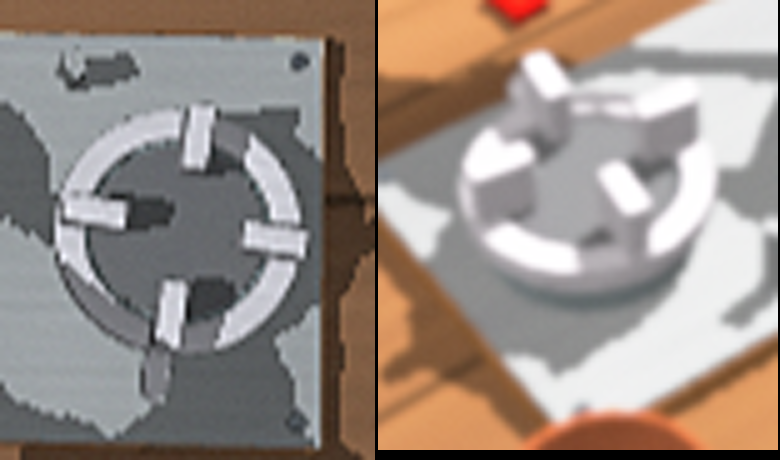

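Opposite fins' midpoint is at crop (186,224.5), i.e. pixel (322.1,187.7). The projected drum axis is at (322.0,187.5), so the station fit is good. The mark is near pixel (298.5,156.5), about 34–35°. Next I move over the far fin.

>>> {"method": "jog_arm", "body": {
  "rows": [
    [0.05,-0.518,0.2225,-0.075,0.008,-0.005,80],
    [0.05,-0.518,0.2225,-0.075,0.008,-0.005,80],
    [0.05,-0.518,0.2225,-0.075,0.008,-0.005,80],
    [0.05,-0.518,0.2225,-0.075,0.008,-0.005,80],
    [0.05,-0.518,0.2225,-0.075,0.008,-0.005,80],
    [0.05,-0.518,0.2225,-0.075,0.008,-0.005,80],
    [0.05,-0.518,0.2225,-0.075,0.008,-0.005,80],
    [0.05,-0.518,0.2225,-0.075,0.008,-0.005,80],
    [0.05,-0.518,0.2225,-0.075,0.008,-0.005,80],
    [0.05,-0.518,0.2225,-0.075,0.008,-0.005,80],
    [0.05,-0.518,0.2225,-0.075,0.008,-0.005,80],
    [0.05,-0.518,0.2225,-0.075,0.008,-0.005,80],
    [0.05,-0.518,0.2225,-0.075,0.008,-0.005,80],
    [0.05,-0.518,0.2225,-0.075,0.008,-0.005,80]
  ]
}}

```text
time: 13.65
tool_pos: [0.6183, -0.1617, 0.1498]
tcp_rot: [0.148, 1.57, -0.146]
wrist_force: [-0.4, 0.3, -1.1]
width: 0.802
```

Run:
```python
from h import *
f=lambda x,y:ray("top",(x+.5)/5-.5+285,(y+.5)/5-.5+143,.097)[:2]
T,B,L,Rr=f(199,135),f(172,314),f(97,209),f(275,240)
d=T-B;e=L-Rr;print("fin axes world deg",np.degrees(np.arctan2(d[1],d[0])),np.degrees(np.arctan2(e[1],e[0]))-90,"ctr",(T+B)/2,(L+Rr)/2,st(0,0,0))
s=monitor.read_state();print(s["time"],s["tool_pos"],s["q"])
th=np.degrees(np.arctan2(d[1],d[0])*.5+.5*(np.arctan2(e[1],e[0])-np.pi/2));print(th)
a=np.radians(th)-yaw0
for z in(150,68):to(st(47*np.cos(a),47*np.sin(a),z),th+90)
```

```text
fin axes world deg -10.373739067401255 -11.324145205224127 ctr [ 0.57344517 -0.15325364] [ 0.57329395 -0.15340253] [ 0.57334273 -0.15412752  0.        ]
13.65 [ 0.6183312  -0.16169753  0.1498373 ] [-2.95040150e-01  2.59813103e-01  1.76401676e+00  5.95801585e-04
  1.12170931e+00 -1.67896342e+00]
-10.848942136312694
[-0.0002 -0.001   0.0014] [ 0.002 -0.004 -0.001] [-3.139e+00  1.000e-03 -6.000e-03]
[ 0.0818 -0.0011  0.0017] [ 0.002 -0.004 -0.001] [-3.139e+00  1.000e-03 -6.000e-03]
```

>>> {"method": "jog_arm", "body": {
  "rows": [
    [0.04,-0.001,0.001,0,-0.004,0,80],
    [0.07,-0.001,0.001,0,-0.004,0,80],
    [0.08,-0.001,0.0015,0,-0.004,0,80],
    [0.08,-0.001,0.0015,0,-0.004,0,80],
    [0.08,-0.001,0.0015,0,-0.004,0,0],
    [0.08,-0.001,0.0015,0,-0.004,0,0],
    [0.08,-0.001,0.0015,0,-0.004,0,0],
    [0.08,-0.001,0.0015,0,-0.004,0,0],
    [0.08,-0.001,0.0015,0,-0.004,0,0],
    [0.08,-0.001,0.0015,0,-0.004,0,0],
    [0.08,-0.001,0.0015,0,-0.004,0,0],
    [0.08,-0.001,0.0015,0,-0.004,0,0]
  ],
  "force": 35
}}

```text
time: 14.85
tool_pos: [0.6204, -0.1635, 0.0716]
tcp_rot: [0.147, 1.563, -0.147]
wrist_force: [-1.4, -0.4, 6.4]
width: 0.158
```

```bash
cat >> h.py <<'E'
def stroke(degs): # rows for a clockwise turn about drum axis
    s=monitor.read_state();R0=R.from_rotvec(s["tcp_rot"]);c=np.array([ox,oy+.0005,s["tool_pos"][2]])
    y=R0.as_matrix()[:,1];print("t",s["time"],"jaw",np.degrees(np.arctan2(y[1],y[0])),"c",R0.inv().apply(c-s["tool_pos"]),"F",s["wrist_force"],s["width"],s["tool_pos"])
    for d in degs:
        Q=R.from_euler("z",-d,degrees=True);P=c+Q.apply(s["tool_pos"]-c)
        print(d,np.round(R0.inv().apply(P-s["tool_pos"]),4).tolist(),np.round((R0.inv()*Q*R0).as_rotvec(),3).tolist())
E
python3 -c "
from h import *
stroke(list(range(8,137,8)))"
```

```text
t 14.85 jaw 79.2805232575104 c [-0.00013071  0.00098842 -0.04805197] F [-1.40426922 -0.44288924  6.40184117] 0.15798929556565025 [ 0.6203725  -0.16353642  0.07158135]
8 [-0.0, -0.0067, -0.0006] [0.14, -0.0, -0.0]
16 [-0.0, -0.0132, -0.0021] [0.279, -0.0, -0.001]
24 [-0.0, -0.0195, -0.0046] [0.419, -0.0, -0.001]
32 [-0.0, -0.0253, -0.0078] [0.559, -0.0, -0.002]
40 [-0.0, -0.0307, -0.0119] [0.698, -0.0, -0.002]
48 [-0.0001, -0.0354, -0.0166] [0.838, -0.0, -0.002]
56 [-0.0001, -0.0394, -0.022] [0.977, -0.0, -0.003]
64 [-0.0001, -0.0426, -0.0279] [1.117, -0.0, -0.003]
72 [-0.0001, -0.045, -0.0341] [1.257, -0.0, -0.003]
80 [-0.0001, -0.0465, -0.0407] [1.396, -0.0, -0.004]
88 [-0.0001, -0.0471, -0.0474] [1.536, -0.0, -0.004]
96 [-0.0002, -0.0467, -0.0541] [1.676, -0.001, -0.005]
104 [-0.0002, -0.0454, -0.0606] [1.815, -0.001, -0.005]
112 [-0.0002, -0.0432, -0.067] [1.955, -0.001, -0.005]
120 [-0.0002, -0.0401, -0.0729] [2.094, -0.001, -0.006]
128 [-0.0002, -0.0363, -0.0784] [2.234, -0.001, -0.006]
136 [-0.0002, -0.0317, -0.0833] [2.374, -0.001, -0.006]
```

Fin gripped (width 0.158 ≈ 14 mm), with a light push upward at the tips. I'll ease up 2 mm and turn in 4° rows.

```bash
python3 -c "
from h import *
stroke(list(range(4,77,4)))"
```

```text
t 14.85 jaw 79.2805232575104 c [-0.00013071  0.00098842 -0.04805197] F [-1.40426922 -0.44288924  6.40184117] 0.15798929556565025 [ 0.6203725  -0.16353642  0.07158135]
4 [-0.0, -0.0033, -0.0002] [0.07, -0.0, -0.0]
8 [-0.0, -0.0067, -0.0006] [0.14, -0.0, -0.0]
12 [-0.0, -0.01, -0.0013] [0.209, -0.0, -0.001]
16 [-0.0, -0.0132, -0.0021] [0.279, -0.0, -0.001]
20 [-0.0, -0.0164, -0.0032] [0.349, -0.0, -0.001]
24 [-0.0, -0.0195, -0.0046] [0.419, -0.0, -0.001]
28 [-0.0, -0.0224, -0.0061] [0.489, -0.0, -0.001]
32 [-0.0, -0.0253, -0.0078] [0.559, -0.0, -0.002]
36 [-0.0, -0.0281, -0.0098] [0.628, -0.0, -0.002]
40 [-0.0, -0.0307, -0.0119] [0.698, -0.0, -0.002]
44 [-0.0, -0.0331, -0.0142] [0.768, -0.0, -0.002]
48 [-0.0001, -0.0354, -0.0166] [0.838, -0.0, -0.002]
52 [-0.0001, -0.0375, -0.0192] [0.908, -0.0, -0.002]
56 [-0.0001, -0.0394, -0.022] [0.977, -0.0, -0.003]
60 [-0.0001, -0.0411, -0.0249] [1.047, -0.0, -0.003]
64 [-0.0001, -0.0426, -0.0279] [1.117, -0.0, -0.003]
68 [-0.0001, -0.0439, -0.031] [1.187, -0.0, -0.003]
72 [-0.0001, -0.045, -0.0341] [1.257, -0.0, -0.003]
76 [-0.0001, -0.0459, -0.0374] [1.326, -0.0, -0.004]
```

>>> {"method": "jog_arm", "body": {
  "rows": [
    [-0.001,0,0,0,0,0,0],
    [-0.001,-0.0033,-0.0002,0.07,0,0,0],
    [-0.001,-0.0067,-0.0006,0.14,0,0,0],
    [-0.001,-0.01,-0.0013,0.209,0,0,0],
    [-0.001,-0.0132,-0.0021,0.279,0,0,0],
    [-0.001,-0.0164,-0.0032,0.349,0,0,0],
    [-0.001,-0.0195,-0.0046,0.419,0,0,0],
    [-0.001,-0.0224,-0.0061,0.489,0,0,0],
    [-0.001,-0.0253,-0.0078,0.559,0,0,0],
    [-0.001,-0.0281,-0.0098,0.628,0,0,0],
    [-0.001,-0.0307,-0.0119,0.698,0,0,0],
    [-0.001,-0.0331,-0.0142,0.768,0,0,0],
    [-0.001,-0.0354,-0.0166,0.838,0,0,0],
    [-0.001,-0.0375,-0.0192,0.908,0,0,0],
    [-0.001,-0.0394,-0.022,0.977,0,0,0],
    [-0.001,-0.0411,-0.0249,1.047,0,0,0],
    [-0.001,-0.0426,-0.0279,1.117,0,0,0],
    [-0.001,-0.0439,-0.031,1.187,0,0,0],
    [-0.001,-0.045,-0.0341,1.257,0,0,0],
    [-0.001,-0.0459,-0.0374,1.326,0,0,0]
  ]
}}

```text
time: 16.85
tool_pos: [0.5763, -0.2022, 0.0717]
tcp_rot: [1.171, 1.229, -1.166]
wrist_force: [7.9, -2.4, -7.2]
width: 0.158
```

```bash
python3 -c "
from h import *
stroke(list(range(4,61,4)))"
```

```text
t 16.85 jaw 3.0892009869731645 c [-6.32051093e-05 -2.93376424e-04 -4.86670590e-02] F [ 7.90790335 -2.41118328 -7.23039299] 0.15797863523760308 [ 0.57625838 -0.20220809  0.07170347]
4 [-0.0, -0.0034, -0.0001] [0.07, -0.0, -0.0]
8 [-0.0, -0.0068, -0.0004] [0.14, -0.001, -0.0]
12 [-0.0001, -0.0101, -0.001] [0.209, -0.001, -0.0]
16 [-0.0001, -0.0134, -0.0018] [0.279, -0.002, -0.0]
20 [-0.0001, -0.0167, -0.0028] [0.349, -0.002, -0.0]
24 [-0.0001, -0.0198, -0.0041] [0.419, -0.002, -0.001]
28 [-0.0001, -0.0229, -0.0056] [0.489, -0.003, -0.001]
32 [-0.0002, -0.0258, -0.0072] [0.558, -0.003, -0.001]
36 [-0.0002, -0.0287, -0.0091] [0.628, -0.003, -0.001]
40 [-0.0002, -0.0314, -0.0112] [0.698, -0.004, -0.001]
44 [-0.0002, -0.0339, -0.0135] [0.768, -0.004, -0.001]
48 [-0.0002, -0.0363, -0.0159] [0.838, -0.005, -0.001]
52 [-0.0002, -0.0385, -0.0185] [0.908, -0.005, -0.001]
56 [-0.0002, -0.0405, -0.0212] [0.977, -0.005, -0.001]
60 [-0.0003, -0.0423, -0.0241] [1.047, -0.006, -0.001]
```

Turned 76° with small forces. I'll take 56° more and then look.

>>> {"method": "jog_arm", "body": {
  "rows": [
    [0,-0.0034,-0.0001,0.07,0,0,0],
    [0,-0.0068,-0.0004,0.14,0,0,0],
    [0,-0.0101,-0.001,0.209,0,0,0],
    [0,-0.0134,-0.0018,0.279,-0.001,0,0],
    [0,-0.0167,-0.0028,0.349,-0.002,0,0],
    [0,-0.0198,-0.0041,0.419,-0.002,0,0],
    [0,-0.0229,-0.0056,0.489,-0.002,0,0],
    [0,-0.0258,-0.0072,0.558,-0.003,0,0],
    [0,-0.0287,-0.0091,0.628,-0.003,0,0],
    [0,-0.0314,-0.0112,0.698,-0.003,0,0],
    [0,-0.0339,-0.0135,0.768,-0.004,0,0],
    [0,-0.0363,-0.0159,0.838,-0.004,0,0],
    [0,-0.0385,-0.0185,0.908,-0.005,0,0],
    [0,-0.0405,-0.0212,0.977,-0.005,0,0],
    [0,-0.0405,-0.0212,0.977,-0.005,0,0]
  ]
}}

```text
time: 18.35
tool_pos: [0.5358, -0.1833, 0.0717]
tcp_rot: [1.853, 0.61, -1.844]
wrist_force: [4.5, -0.0, -3.3]
width: 0.16
```

Run:
```python
from h import *
t=imaging.read_camera("top");s=imaging.read_camera("scene");cv2.imwrite("pics/t8f.png",t);cv2.imwrite("pics/s8f.png",s)
stroke([2,4,6,8])
a=cv2.resize(t[143:203,285:335],None,fx=8,fy=8,interpolation=cv2.INTER_CUBIC)
b=cv2.resize(s[210:260,220:270],None,fx=8,fy=8,interpolation=cv2.INTER_CUBIC)
c=np.zeros((480,800,3),np.uint8);c[:480,:400]=a;c[:400,400:800]=b
cv2.imwrite("pics/m8.png",c)
for r,z in((93,62),(106,65)):
  for a in(34,36,38,40):
    P=st(r*np.cos(np.radians(a)),r*np.sin(np.radians(a)),z)
    print(r,a,np.round((proj("top",P)-[285,143]+.5)*8-.5),np.round((proj("scene",P)-[220,210]+.5)*8-.5+[400,0]))
```

```text
t 18.45 jaw -52.977783781141525 c [ 7.17451526e-05 -1.19813617e-03 -4.78309559e-02] F [ 5.49072137 -0.90646463 -2.74184959] 0.15699929176546829 [ 0.5358758  -0.18338438  0.07165406]
2 [-0.0, -0.0017, 0.0] [0.035, -0.0, 0.0]
4 [-0.0, -0.0033, -0.0] [0.07, -0.001, 0.0]
6 [-0.0, -0.005, -0.0001] [0.105, -0.001, 0.0]
8 [-0.0001, -0.0067, -0.0003] [0.14, -0.001, 0.0]
93 34 [135. 139.] [651. 187.]
93 36 [127. 144.] [655. 180.]
93 38 [120. 150.] [658. 173.]
93 40 [112. 156.] [660. 165.]
106 34 [115. 105.] [690. 190.]
106 36 [106. 111.] [694. 182.]
106 38 [ 97. 118.] [697. 174.]
106 40 [ 88. 124.] [699. 166.]
```

View pics/m8.png

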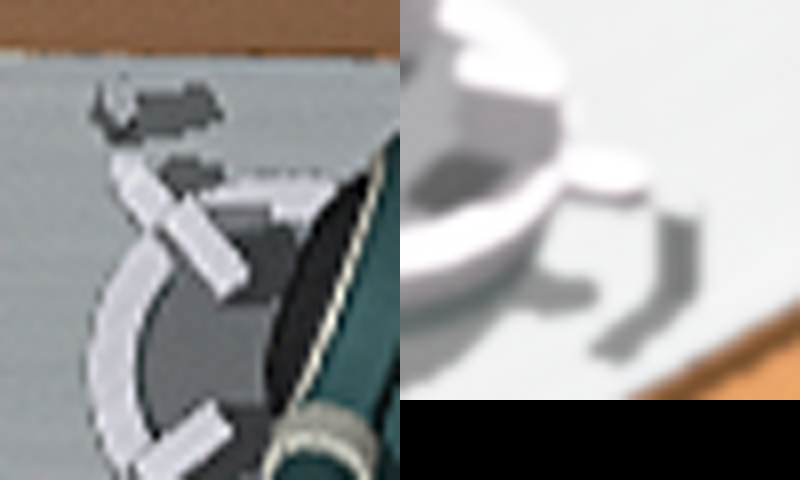

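Nose tip is near crop (118,150) in the top view, about 38–39°. The mark is still clockwise of it, and I need a sharper fix on its top face.

Run:
```python
from h import *
t=cv2.imread("pics/t8f.png");t0=cv2.imread("pics/top0.png");s=cv2.imread("pics/s8f.png")
def cr(im,x,y,w,lo,hi):
    c=np.clip((im[y:y+w,x:x+w].astype(float)-lo)*255/(hi-lo),0,255).astype(np.uint8)
    return cv2.resize(c,(400,400),interpolation=cv2.INTER_NEAREST)
C=np.zeros((400,800,3),np.uint8)
C[:,:400]=cr(t,290,146,20,60,230);C[:,400:]=cr(s,243,223,20,180,255)
cv2.imwrite("pics/m9.png",C)
for r in(99,106,113):
  for a in(32,34,36):
    P=st(r*np.cos(np.radians(a)),r*np.sin(np.radians(a)),65)
    print(r,a,np.round((proj("top",P)-[290,146]+.5)*20),np.round((proj("scene",P)-[243,223]+.5)*20+[400,0]))
```

```text
99 32 [238. 234.] [605. 222.]
99 34 [217. 247.] [614. 204.]
99 36 [195. 261.] [623. 185.]
106 32 [211. 189.] [656. 237.]
106 34 [188. 204.] [666. 217.]
106 36 [165. 219.] [675. 197.]
113 32 [184. 145.] [708. 252.]
113 34 [159. 161.] [718. 230.]
113 36 [135. 177.] [728. 209.]
```

View pics/m9.png

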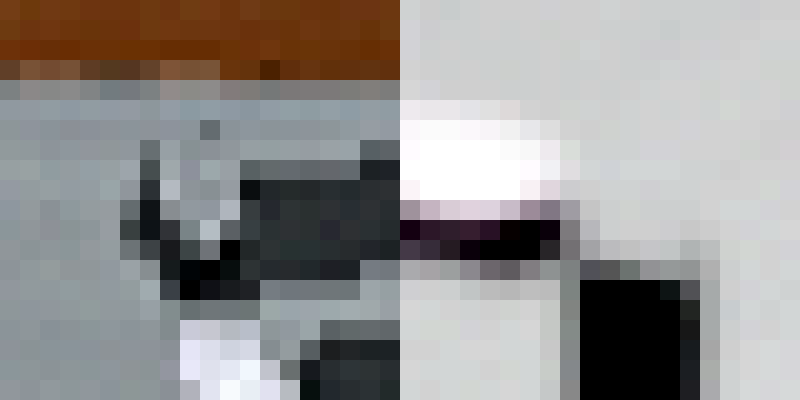

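Mark's top face centre is at about 32.6° from the top view and 31.5° from the scene view. The nose is at about 38.4°, so I turn roughly 6° more, then release and back off to look.

>>> {"method": "jog_arm", "body": {
  "rows": [
    [0,-0.0017,0,0.035,0,0,0],
    [0,-0.0033,0,0.07,0,0,0],
    [0,-0.005,-0.0001,0.105,0,0,0],
    [0,-0.005,-0.0001,0.105,0,0,0],
    [0,-0.005,-0.0001,0.105,0,0,0]
  ]
}}

```text
time: 18.95
tool_pos: [0.5332, -0.1793, 0.0716]
tcp_rot: [1.918, 0.524, -1.909]
wrist_force: [3.4, -1.0, -2.3]
width: 0.162
```

```bash
python3 -c "
from h import *
stroke([])"
```

```text
t 18.95 jaw -58.98838765388266 c [ 0.00013505 -0.00131158 -0.04765267] F [ 3.42620668 -1.01190406 -2.28260363] 0.16221564983877332 [ 0.53317699 -0.17930298  0.07163338]
```

>>> {"method": "jog_arm", "body": {
  "rows": [
    [0,0,0,0,0,0,30],
    [0,0,0,0,0,0,50],
    [0,0,0,0,0,0,60],
    [0,0,0,0,0,0,60],
    [0,0,0,0,0,0,60],
    [-0.04,0,0,0,0,0,60],
    [-0.08,0,0,0,0,0,60],
    [-0.13,0,0,0,0,0,60],
    [-0.15,0,0,0,0,0,60]
  ]
}}

```text
time: 19.85
tool_pos: [0.5347, -0.1795, 0.2275]
tcp_rot: [1.923, 0.519, -1.9]
wrist_force: [0.4, -0.0, -0.6]
width: 0.601
```

```bash
python3 -c "
from h import *
s=monitor.read_state();print(s['tool_pos'],s['q'])
print(local(s['tool_pos']+[-.1,.3,0]),local(s['tool_pos']+[-.1,-.3,0]))"
```

```text
[ 0.53465639 -0.179508    0.22750811] [-0.3665865   0.04649452  1.86045105 -0.00258467  1.21846285  0.66368702]
[-0.0038437  -0.30860299 -0.06891604] [0.00099576 0.20555687 0.24030269]
```

>>> {"method": "jog_arm", "body": {
  "rows": [
    [0,0.205,0.24,0,0,0,60],
    [0,0.205,0.24,0,0,0,60],
    [0,0.205,0.24,0,0,0,60],
    [0,0.205,0.24,0,0,0,60],
    [0,0.205,0.24,0,0,0,60],
    [0,0.205,0.24,0,0,0,60],
    [0,0.205,0.24,0,0,0,60],
    [0,0.205,0.24,0,0,0,60]
  ]
}}

```text
time: 20.65
tool_pos: [0.4334, -0.4811, 0.2282]
tcp_rot: [1.925, 0.516, -1.903]
wrist_force: [-0.5, 0.9, 0.0]
width: 0.6
```

Run:
```python
from h import *
ts=np.mean([imaging.read_camera("top").astype(float) for _ in range(3)],0).astype(np.uint8);s=imaging.read_camera("scene");cv2.imwrite("pics/t9f.png",ts);cv2.imwrite("pics/s9f.png",s)
C=np.zeros((600,800,3),np.uint8)
a=ts[146:176,290:320];C[:390,:390]=cv2.resize(a,(390,390),interpolation=cv2.INTER_CUBIC)
b=np.clip((s[220:250,235:265].astype(float)-150)*255/105,0,255).astype(np.uint8)
C[:390,400:790]=cv2.resize(b,(390,390),interpolation=cv2.INTER_CUBIC)
C[400:600,:266]=cv2.resize(ts,(266,200),interpolation=cv2.INTER_AREA);
d=ts[150:235,90:250];C[400:600,270:646]=cv2.resize(d,(376,200))
cv2.imwrite("pics/f.png",C)
# fin tops / bright mask for numeric fin angles
g=cv2.cvtColor(ts,cv2.COLOR_BGR2GRAY);
m=(g>195).astype(np.uint8);m[:, :285]=0;m[:,360:]=0;m[:145]=0;m[235:]=0
k,l,st_,ce=cv2.connectedComponentsWithStats(m)
print([(st_[i].tolist(),np.round(ce[i],1)) for i in range(1,k) if st_[i,4]>8])
for r,z in((80,62),(93,62),(99,65),(106,65),(113,65)):
  for a in(30,32,34):
    P=st(r*np.cos(np.radians(a)),r*np.sin(np.radians(a)),z)
    print(r,a,np.round((proj("top",P)-[290,146]+.5)*13),np.round((proj("scene",P)-[235,220]+.5)*13+[400,0]))
```

```text
[([302, 161, 14, 18, 51], array([307.9, 168.5])), ([332, 173, 11, 10, 22], array([336.9, 177.9])), ([339, 186, 6, 14, 26], array([341.7, 193.5])), ([298, 195, 15, 7, 30], array([304.7, 198.1])), ([327, 197, 10, 12, 34], array([331.2, 202.7])), ([303, 204, 28, 9, 87], array([315.6, 208.9]))]
80 30 [214. 226.] [542. 178.]
80 32 [202. 232.] [547. 168.]
80 34 [190. 239.] [552. 158.]
93 30 [183. 171.] [602. 197.]
93 32 [169. 179.] [609. 186.]
93 34 [156. 187.] [614. 174.]
99 30 [170. 144.] [630. 196.]
99 32 [155. 152.] [637. 184.]
99 34 [141. 161.] [643. 171.]
106 30 [153. 114.] [663. 206.]
106 32 [137. 123.] [670. 193.]
106 34 [122. 133.] [677. 180.]
113 30 [136.  85.] [696. 217.]
113 32 [120.  94.] [704. 203.]
113 34 [104. 104.] [711. 189.]
```

View pics/f.png

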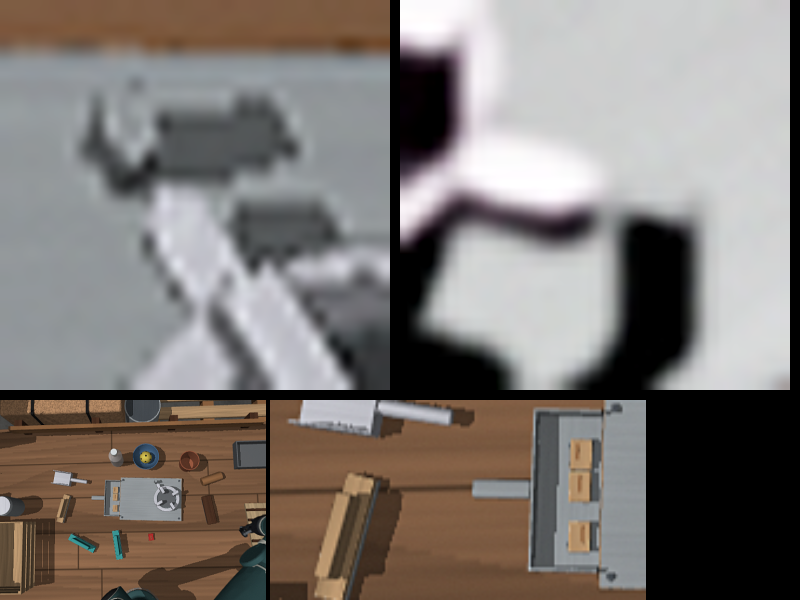

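The final view shows all three chips in the pan, the scraper upright on the bench, and the nose tip at (165,185) beside the mark. I'll check the alignment with corner predictions for the mark.

Run:
```python
from h import *
def P(a,r,t,z):
    a=np.radians(a);return st(r*np.cos(a)-t*np.sin(a),r*np.sin(a)+t*np.cos(a),z)
for a in(30,31,32,33,34,35):
    f=lambda r,t,z:np.round((proj("top",P(a,r,t,z))-[290,146]+.5)*13).tolist()
    g=lambda r,t,z:np.round((proj("scene",P(a,r,t,z))-[235,220]+.5)*13+[400,0]).tolist()
    print(a,"top: base in-ccw",f(99,5,20),"base out-ccw",f(113,5,20),"top in-cw",f(99,-5,65),"| scene cw top in/out",g(99,-5,65),g(113,-5,65),"nose",f(93,0,62),g(93,0,62))
t=cv2.cvtColor(cv2.imread("pics/t9f.png"),cv2.COLOR_BGR2GRAY);print(t[150:164,294:308])
s=cv2.cvtColor(cv2.imread("pics/s9f.png"),cv2.COLOR_BGR2GRAY);print(s[230:241,246:260])
```

```text
30 top: base in-ccw [136.0, 191.0] base out-ccw [104.0, 134.0] top in-cw [191.0, 132.0] | scene cw top in/out [620.0, 213.0] [686.0, 234.0] nose [183.0, 171.0] [602.0, 197.0]
31 top: base in-ccw [129.0, 195.0] base out-ccw [96.0, 139.0] top in-cw [183.0, 136.0] | scene cw top in/out [624.0, 207.0] [691.0, 227.0] nose [176.0, 175.0] [606.0, 191.0]
32 top: base in-ccw [122.0, 200.0] base out-ccw [88.0, 144.0] top in-cw [176.0, 140.0] | scene cw top in/out [628.0, 201.0] [695.0, 220.0] nose [169.0, 179.0] [609.0, 186.0]
33 top: base in-ccw [115.0, 204.0] base out-ccw [80.0, 149.0] top in-cw [168.0, 143.0] | scene cw top in/out [631.0, 195.0] [699.0, 214.0] nose [163.0, 183.0] [612.0, 180.0]
34 top: base in-ccw [109.0, 209.0] base out-ccw [73.0, 155.0] top in-cw [161.0, 148.0] | scene cw top in/out [635.0, 189.0] [703.0, 207.0] nose [156.0, 187.0] [614.0, 174.0]
35 top: base in-ccw [102.0, 214.0] base out-ccw [65.0, 160.0] top in-cw [154.0, 152.0] | scene cw top in/out [638.0, 183.0] [706.0, 200.0] nose [149.0, 191.0] [617.0, 169.0]
[[137 134 134 138 145 144 145 135 135 130 133 134 134 1
[... 721 characters left out ...]
 150 148 150 150 148 163 203 204 206 194 186 121]]
[[238 237 236 236 236 235 236 237 236 236 237 237 236 236]
 [247 244 241 237 236 236 236 236 237 236 236 236 236 236]
 [253 251 249 244 239 236 237 236 236 235 235 236 236 236]
 [254 254 253 249 242 236 235 235 235 235 234 236 237 237]
 [255 254 252 247 239 232 232 234 234 235 235 233 234 237]
 [246 244 235 226 225 224 225 229 230 232 230 226 230 235]
 [202 198 183 185 208 210 198 194 203 214 215 215 226 235]
 [165 161 161 179 207 202 171 150 153 166 176 194 223 234]
 [185 183 192 210 222 203 162 131 126 130 145 182 222 234]
 [222 223 226 231 230 208 160 128 120 120 135 178 222 234]
 [235 235 235 237 232 210 162 129 119 119 135 179 223 235]]
```

Top-camera measures put the pointer at 33.3° (jaw reading and outline) and the mark at about 32.3°. The scene view shows the same difference, so about 1° is left. It's cheap to mend: regrip the same fin and turn it.

```bash
python3 -c "
from h import *
to([.5332,-.1793,.15],-59.0);to([.5332,-.1793,.0716],-59.0)"
```

```text
[ 0.0776 -0.2055 -0.2371] [ 0.002 -0.009 -0.013] [-3.14   0.021 -0.013]
[ 0.156  -0.2066 -0.2365] [ 0.002 -0.009 -0.013] [-3.14   0.021 -0.013]
```

>>> {"method": "jog_arm", "body": {
  "rows": [
    [0,-0.2055,-0.237,0.002,-0.009,-0.013,60],
    [0,-0.2055,-0.237,0.002,-0.009,-0.013,60],
    [0,-0.2055,-0.237,0.002,-0.009,-0.013,60],
    [0,-0.2055,-0.237,0.002,-0.009,-0.013,60],
    [0,-0.2055,-0.237,0.002,-0.009,-0.013,60],
    [0,-0.2055,-0.237,0.002,-0.009,-0.013,60],
    [0,-0.2055,-0.237,0.002,-0.009,-0.013,60],
    [0.04,-0.2055,-0.237,0.002,-0.009,-0.013,60],
    [0.078,-0.2055,-0.237,0.002,-0.009,-0.013,60],
    [0.078,-0.2055,-0.237,0.002,-0.009,-0.013,60],
    [0.078,-0.2055,-0.237,0.002,-0.009,-0.013,60]
  ]
}}

```text
time: 21.95
tool_pos: [0.5324, -0.1786, 0.1493]
tcp_rot: [1.914, 0.533, -1.918]
wrist_force: [-0.1, 0.2, -0.1]
width: 0.599
```

```bash
python3 -c "
from h import *
print(monitor.read_state()['tool_pos']);to([.5332,-.1793,.0716],-59.0)"
```

```text
[ 0.53239555 -0.17859238  0.14934136]
[ 0.0777  0.0011 -0.0005] [0.001 0.002 0.001] [-3.141e+00 -2.000e-03  3.000e-03]
```

>>> {"method": "jog_arm", "body": {
  "rows": [
    [0.04,0.001,0,0,0.002,0,60],
    [0.07,0.001,0,0,0.002,0,60],
    [0.076,0.001,0,0,0.002,0,60],
    [0.076,0.001,0,0,0.002,0,60],
    [0.076,0.001,0,0,0.002,0,0],
    [0.076,0.001,0,0,0.002,0,0],
    [0.076,0.001,0,0,0.002,0,0],
    [0.076,0.001,0,0,0.002,0,0],
    [0.076,0.001,0,0,0.002,0,0],
    [0.076,0.001,0,0,0.002,0,0],
    [0.076,0.001,0,0,0.002,0,0]
  ],
  "force": 35
}}

```text
time: 23.05
tool_pos: [0.5341, -0.1796, 0.0758]
tcp_rot: [1.917, 0.533, -1.913]
wrist_force: [-0.8, 2.2, 7.1]
width: 0.157
```

```bash
python3 -c "
from h import *
stroke([1,1.5,2])"
```

```text
t 23.05 jaw -58.92212006622796 c [ 9.87318413e-05 -1.94863176e-03 -4.70467555e-02] F [-0.77672645  2.16623421  7.07421551] 0.15685698152410807 [ 0.53405456 -0.17958218  0.0757943 ]
1 [-0.0, -0.0008, 0.0] [0.017, -0.0, 0.0]
1.5 [-0.0, -0.0012, 0.0] [0.026, -0.0, 0.0]
2 [-0.0, -0.0016, 0.0] [0.035, -0.0, 0.0]
```

>>> {"method": "jog_arm", "body": {
  "rows": [
    [0,-0.0006,0,0.012,0,0,0],
    [0,-0.001,0,0.024,0,0,0],
    [0,-0.001,0,0.024,0,0,0],
    [0,-0.001,0,0.024,0,0,0]
  ]
}}

```text
time: 23.45
tool_pos: [0.5334, -0.1785, 0.0758]
tcp_rot: [1.932, 0.512, -1.928]
wrist_force: [0.3, 1.5, -2.3]
width: 0.155
```

```bash
python3 -c "
from h import *
stroke([])"
```

```text
t 23.45 jaw -60.305264278729695 c [ 9.56053857e-05 -1.76165163e-03 -4.70327293e-02] F [ 0.28869029  1.48631334 -2.26580381] 0.15537490988275476 [ 0.53335908 -0.1784569   0.07583372]
```

>>> {"method": "jog_arm", "body": {
  "rows": [
    [0,0,0,0,0,0,30],
    [0,0,0,0,0,0,50],
    [0,0,0,0,0,0,60],
    [0,0,0,0,0,0,60],
    [0,0,0,0,0,0,60],
    [-0.04,0,0,0,0,0,60],
    [-0.08,0,0,0,0,0,60],
    [-0.13,0,0,0,0,0,60],
    [-0.15,0.05,0.05,0,0,0,60],
    [-0.15,0.205,0.24,0,0,0,60],
    [-0.15,0.205,0.24,0,0,0,60],
    [-0.15,0.205,0.24,0,0,0,60],
    [-0.15,0.205,0.24,0,0,0,60],
    [-0.15,0.205,0.24,0,0,0,60],
    [-0.15,0.205,0.24,0,0,0,60],
    [-0.15,0.205,0.24,0,0,0,60]
  ]
}}

```text
time: 25.05
tool_pos: [0.4248, -0.478, 0.2251]
tcp_rot: [1.934, 0.509, -1.931]
wrist_force: [1.1, 1.0, 0.2]
width: 0.601
```

Run:
```python
from h import *
s=monitor.read_state();print(s["time"],s["tool_pos"],s["wrist_force"])
t=imaging.read_camera("top");a=cv2.imread("pics/t9f.png")
print("top0 vs t9 vs now, changed px in ring/rest:")
d=(cv2.absdiff(a,t).max(2)>40);ys,xs=np.where(d);print(d.sum(),(d[140:240,285:360]).sum())
g=cv2.cvtColor(t,cv2.COLOR_BGR2GRAY);print(g[157:168,298:310])
h=cv2.cvtColor(t,cv2.COLOR_BGR2HSV)[155:235,200:275];k,l,st_,ce=cv2.connectedComponentsWithStats((h[...,1]>80).astype(np.uint8))
print([(st_[i,4],ce[i]+[200,155]) for i in range(1,k) if st_[i,4]>25])
```

```text
25.05 [ 0.42483566 -0.47803037  0.22509793] [1.06128974 0.95177232 0.16643831]
top0 vs t9 vs now, changed px in ring/rest:
1183 63
[[ 88 140 176 117  91  85  87  88  85  82  82  82]
 [ 70  96 130  35  76  82  86  84  85  81  81  77]
 [ 71  55  48  58  99  76  74  78  75  76 134 130]
 [ 98  50  67  69 179 161 151 153 127 129 160 162]
 [142 126 132 138 210 202 194 181 132 156 161 120]
 [151 157 156 156 202 195 206 190 180 149 118  74]
 [149 150 149 129 207 204 211 201 207 163  68  80]
 [150 152 149 114 180 205 199 199 198 191  89  82]
 [149 150 152 132 117 212 193 197 196 199 182  68]
 [152 150 152 149 121 178 201 196 193 201 210 116]
 [150 148 149 151 150 125 219 200 197 155 203 191]]
[(np.int32(44), array([200.34090909, 166.61363636])), (np.int32(229), array([221.68558952, 179.65938865])), (np.int32(107), array([221.12149533, 207.51401869])), (np.int32(533), array([227.20450281, 230.00187617]))]
```

```bash
python3 -c "
from workcell import finish_job
print(finish_job())"
```

```text
the job is handed in; nothing more can be done
None
```

The job is done and handed in at about 25 s of the 72 s allowed.

- **Chips:** I pushed all three off the board with the scraper. The last camera check still finds them in the dustpan.
- **Scraper:** It stands grip up on the bench, within a few millimetres of where it started, clear of the board and pan. While carrying it back I gave one sideways shift the wrong sign. It stayed at height, and I saw no contact with anything.
- **Collar:** I turned it clockwise about 139.5° in total: one 138° stroke, then I let go, looked, took hold again and added 1.4°.
- **Lock alignment:** By jaw angle the pointer ends at about 32.1° in the station frame. My readings of the lock mark ran from 31° to 33° (top view about 32.3°, scene view about 31.3° uncorrected). That leaves about 1° of uncertainty in the alignment.
- **Disagreement:** The jaw angle read about 1° more than the scene view of the pointer. I put this down to camera calibration.
- **Other objects:** They looked unmoved in the last picture I viewed, taken before the final 1.4° turn. The arm ended clear of everything.

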